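# Tag the tube rack and lift it level off the cooling block

### The arm

A 6-joint arm with a two-finger parallel gripper is mounted at the origin on the work surface. World frame = base frame: x ahead of the robot, y to its left, z up, the work surface at z = 0. Lengths are in mm, angles in rad, forces in N, time in s.
With the tool pointing down it reaches from about 250 to 800 mm from the base axis. Payload 8.5 kg.
Tool frame: the origin (TCP) lies between the finger pads; the fingertips stand 11 mm ahead of it and the grasp point (between the pads) lies 8 mm behind it; z points along the fingers, y is the direction in which the jaws open and shut (so a half turn about z gives the same grasp; the last joint's range is limited). The gripper opens to 85 mm and grips with 20 to 120 N. Pads are 22 mm wide; open, the fingers measure 114 mm over their backs; the gripper's body (76 mm by 85 mm) begins 54 mm behind the grasp point. The pads swing forward as they close: fully open they stand 13 mm farther back than shut.
Start: joints at [-1.179, 0.238, -0.013, 1.319, 0, 1.571], TCP at [200.453, -485.175, 206.076] pointing down, gripper open.
Joint ranges: [-2.66, 2.66], [-1.03, 1.9], [-1.14, 1.46], [-1.82, 2.27], [-1.45, 1.34], [-3.14, 3.14]. Speed limits (rad/s): [2.22, 2.22, 2.79, 3.14, 3.14, 3.14].

### API

Orientations are given as a rotation vector (axis times angle).
In Python, from bench import bot gives the robot as it stands. The module is installed in compiled form; this text tells all that it offers.
- The arm moves only by the shell command python3 -m creep 'ROWS' [FORCE]. ROWS is JSON, a list of rows, each a list of 7 numbers: the turn, a rotation vector about the tool's x, y, z in rad, then the shift along the tool's x, y, z in m, then the opening, from 0 (shut) to 1 (fully open). A call has 1 to 8 rows; each row shifts and turns the commanded pose from where the row before left it, along the tool's axes as they then stand; what a row does not reach is not made up. A row lasts 1/12 s, in which the tool goes at most 41.7 mm and 7.16 degrees, less where a joint would pass 70% of its speed; a pose out of reach is approached as far as the arm can. A call with a gripper value outside its range is refused whole. The fingers move at their own pace and stop on an object; FORCE is the grip in N (left out, the last holds). Time passes only in rows, so rows that do not move let the fingers close. It gives the time, the measured TCP pose, the force and the opening at its end, in the units of the state.
- bot.state(): the state, without advancing time (a new reading comes with each control period).
- bot.grab_frame(name): name is "side" or "top" or "wrist"; returns the picture (480x640x3 uint8, red, green, blue); there is no depth.
- bot.camera_info(name): a dict with "fx", "fy", "cx", "cy" (pixels), "origin" and "rotation" of the camera in the world. Camera axes: x right, y up, looking along -z (the intrinsics and any distortion apply to the point x, -y, -z); pixel columns grow to the right and rows downward; lengths in mm; the calibration is good to about 2 mm. A picture is of the moment at which its call begins: read the wrist's pose just before it. camera_info takes no time and is no camera call; for the wrist camera it gives the pose at the moment of the call.
- bot.hand_in(): hands the job in, once; it reports no verdict.
Trained networks look in the newest picture that a camera, given by its name, has taken for a name from the list of things; names that differ only in an ending like _2 or _b are one class to them, and where a whole thing is asked for, a point or a joint stands for the part that bears it (a point fixed in the world has none). Each returns a list of dicts, best first, with "conf" (0 to 1); they miss things now and then, are a little off and sometimes report something else, mostly with a low value. They report only what shows in the picture. A call takes as long as a camera call. They do not tell look-alikes from the thing itself.
- bot.masks_of(query, camera): "pixels" (480x640 bool, what is visible of it) and "point" ([column, row] in pixels, amid what is visible of it).
- bot.place_of(query, camera): "point" ([column, row] in pixels: a listed point, or the origin of a listed thing).
The state is a dict: "time": time; "joints": joint angles; "qvel": joint speeds; "joint_efforts": joint torques, N m; "tool_pos": TCP position; "ee_rot": TCP orientation; "contact_force": force on the tool from outside, world axes, zero at the start; "torque": the same for the moment, N m; "grip_width": finger opening in mm.
Only numpy, scipy, OpenCV 4.12 (cv2) and the standard library are available. Lean on these libraries where they do the work, as an engineer would, in place of code of your own. Each camera call takes 0.05 s, during which the arm holds its last target.

### The job

Take the orange spring clip off its grey stand and clip it onto the upright tab at the end of the blue tube rack, letting go of it there while the rack still sits in the aluminium cooling block. Then take the rack by its middle handle, lift it straight up until its underside is about 10 cm above the block, with the clip still on and the rack level all the way, and hold it there still and level for three seconds; finish while still holding it in the air. Leave the other things on the bench where they are.

Things in the scene. Friction and masses are not known exactly. Their poses are not given: they have to be found in the camera images.
- block: Fixed aluminium cooling block, 252 x 136 mm, origin at the centre of its underside on the bench, long side along its x, z up. The rack stands on its floor, 25 mm above the bench, inside a rim whose top is 37 mm above the bench; the rim leaves about 4 mm of play all round.
- rack: Loose blue micro-tube rack, 0.28 to 0.46 kg, origin at the centre of its underside, z up, x along its long side towards the end that has the tab. Body 186 x 84 mm; deck 45 mm above the underside, white-capped tubes standing to 58 mm in two rows 30 mm either side of the middle. Its centre of mass is 5 mm from the middle towards the tab, 16 mm with the clip on.
- rack_handle (a point): Centre of the rack's handle, 89 mm above the rack's underside, over its middle; same axes as the rack. The handle is a level bar 80 mm long (along x), 14 mm thick (along y) and 18 mm high, on two posts 30 mm either side of this point; take it from above, fingers closing along the rack's y. Free space below the bar down to the deck, 35 mm.
- tab_top (a point): Middle of the top edge of the upright tab at the rack's +x end, 80 mm above the rack's underside and 95 mm from its middle; same axes as the rack. The tab is a blue plate 4 mm thick (along x), 60 mm wide (along y); it stands clear of the deck by 35 mm, with free space on both faces (on the deck side 40 mm to the nearest tube).
- stand_top (a point): Middle of the top edge of the upright grey plate of the clip stand, 72 mm above the bench. The plate is 4 mm thick (along y), 60 mm wide (along x); the foot is 90 x 80 mm. Fixed. It may be on the left or on the right of the rack.
- clip: Loose orange spring clip like a large clothes peg, 50 g, about 78 mm tall, 24 mm wide (along its x), jaws down, two levers up. Origin midway between the tips of the jaws, z up towards the levers, x along the hinge pin, y across the jaws. It starts gripping the stand's plate, jaw tips 15 mm below the plate's top edge. Origin and axes belong to the half on the -y side.
- clip_grip (a point): Midway between the levers, 58 mm above the jaw tips, 24 mm above the hinge pin; axes as the clip. Squeeze from above, fingers closing along the clip's y. At rest the levers lean outwards: 38 mm over their outer faces here, 47 mm at the top (44 mm above the pin); fully squeezed (about 15 N) they are parallel, 26 mm over all, jaws 21 mm apart, and these axes read 0.25 rad tilted about x.
- clip_tip (a point): Point midway between the tips of the clip's jaws (the clip's origin); the jaws are 34 mm long below the hinge pin, and an edge can go up to 26 mm deep between them.
- clip_jaw (a joint): Opening of the clip in rad: -0.06 shut on nothing, 0 gripping a 4 mm plate, 0.5 squeezed fully open (a stop). A spring closes it: about 0.21 N m at 0 and 0.36 N m at 0.5.
- tip_box: Bystander: dark green box with yellow top, 85 x 125 mm, 63 mm high, origin at the centre of its underside. Left or right of the rack, opposite the stand.
- bottle: Bystander: clear upright bottle with blue cap, 34 mm across, 115 mm high; origin at the centre of its underside; beyond the rack.
- well_plate: Bystander: pale plate with many small wells, 86 x 127 x 14 mm, origin at the centre of its underside; beyond the rack.
- cap: Bystander: blue open cap, 36 mm across, 14 mm high; origin at the centre of its underside; beyond the rack.
- beaker: Bystander: glass beaker, 70 mm across, 90 mm high; origin at the centre of its underside; beyond the rack.
Things that resemble listed ones, but are neither listed nor needed, are in the scene too. Of the things that look like the rack, the smaller one is meant.

How it is judged:
By the outcome, as a careful person would: the job done as asked, in the order asked, and still so for the second after the job is handed in, while the arm keeps its last pose, push and grip.
It also fails if it takes over 58 s, if anything falls off the work surface, if the arm or the gripper's body presses on something with over 40 N, if the wrist force passes 120 N, or if a joint passes its speed limit or range.

## Working session

There is one attempt and no reset: what is moved stays moved. The work goes in short steps, Python scripts to look and compute and a shell command to move; the robot and the scene stay as the last step left them, time stands still between calls to the robot, and variables do not carry over. Pictures are saved under pics/ and viewed, and the job is handed in when it is done.

```bash
mkdir -p pics; ls
python3 - <<'E'
from bench import bot
import cv2
s=bot.state(); print(s)
for n in("side","top","wrist"):
    print(n,bot.camera_info(n))
    im=bot.grab_frame(n); cv2.imwrite(f"pics/a_{n}.png",im[:,:,::-1])
print(bot.state()["time"])
E
```

```text
pics
{'time': 0.0, 'joints': array([-1.17897990e+00,  2.38756828e-01, -1.42445069e-02,  1.31920524e+00,
        4.30271381e-06,  1.57077226e+00]), 'qvel': array([ 0.00133224, -0.00038396,  0.00036356,  0.00048377, -0.00133059,
        0.00014072]), 'joint_efforts': array([ 1.86774341e-03, -5.38777471e+01,  3.46444809e+01,  1.82041124e-02,
        8.77301773e-05, -2.57123867e-05]), 'tool_pos': array([ 200.31023579, -484.79783018,  205.49401331]), 'ee_rot': array([-3.08013300e+00, -6.11302054e-01,  4.24365754e-04]), 'contact_force': array([-0.67099145, -0.53209932, -0.17047262]), 'torque': array([ 0.04246789, -0.05574652, -0.02666447]), 'grip_width': 85.33655444123248}
side {'fx': 476.4213426819529, 'fy': 476.4213426819529, 'cx': 327.02107077942094, 'cy': 247.61048955197808, 'origin': array([192.2453762 , 697.89159446, 699.06488087]), 'rotation': array([ 0.23768598, -1.24894042, -2.51223232])}
top {'fx': 589.8069317342913, 'fy': 589.8069317342913, 'cx': 317.0415339282403, 'cy': 232.27870140636747, 'origin': array([ 285.86998784,  -43.13040004, 1215.08542532]), 'rotation': array([ 0.12483071, -0.13689821, -1.59464225])}
wrist {'fx': 408.32811059748724, 'fy': 408.32811059748724, 'cx': 318.737961441008, 'cy': 241.13018326814841, 'origin': array([ 261.06279426, -460.73672438,  374.20037206]), 'rotation': array([-0.22945263,  0.15480153, -1.17163569])}
0.15
```

View pics/a_top.png

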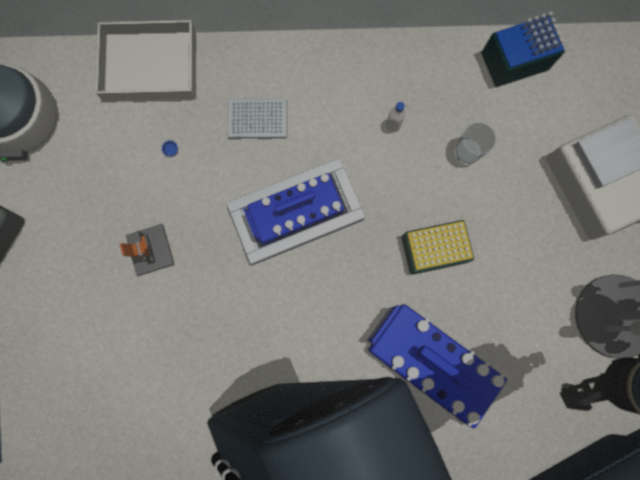

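View pics/a_side.png

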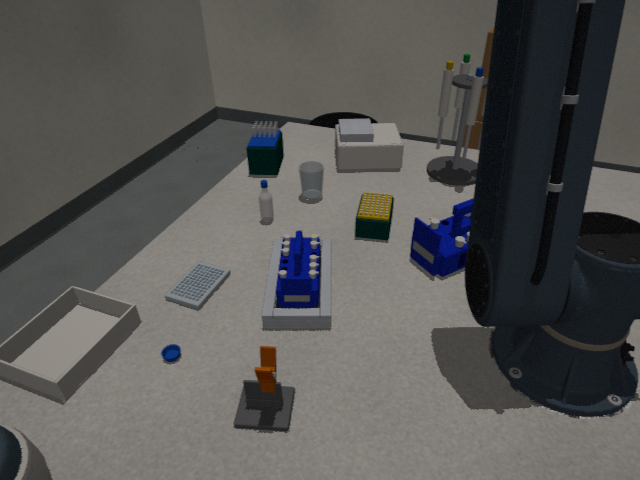

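View pics/a_wrist.png

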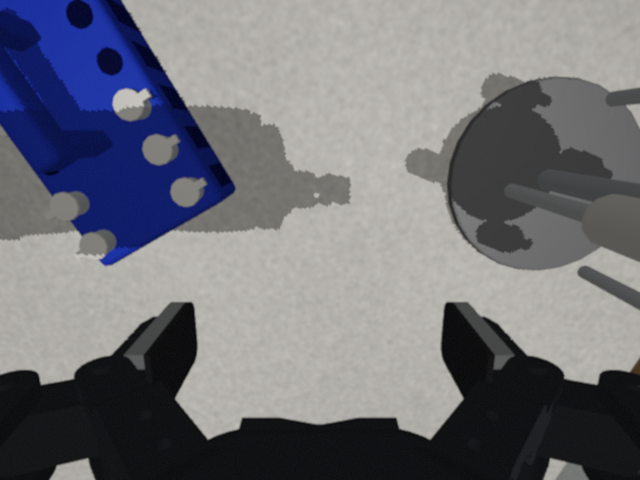

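The top view shows two rack-like things: a small blue one in the aluminium block at about (295,208), and a bigger one loose on the bench at (437,365). The smaller one in the block fits. The clip and stand are at (140,248), on the robot's left. I'll confirm with an enlarged crop and run the networks.

```bash
cat > h.py <<'E'
from bench import bot
import numpy as np, cv2
from scipy.spatial.transform import Rotation as R
def ray(ci,p):
    d=np.array([(p[0]-ci['cx'])/ci['fx'],-(p[1]-ci['cy'])/ci['fy'],-1.])
    return ci['origin'],R.from_rotvec(ci['rotation']).apply(d)
def atz(ci,p,z):
    o,d=ray(ci,p); return o+d*(z-o[2])/d[2]
def proj(ci,P):
    q=R.from_rotvec(ci['rotation']).inv().apply(np.asarray(P,float)-ci['origin'])
    q=np.atleast_2d(q)
    return np.c_[ci['cx']+ci['fx']*q[:,0]/-q[:,2], ci['cy']-ci['fy']*q[:,1]/-q[:,2]]
E
python3 - <<'E'
from h import *
Z={'block':0,'rack':25,'rack_handle':114,'tab_top':105,'stand_top':72,'clip':57,'clip_grip':115,'clip_tip':57}
for n in("side","top"):
    ci=bot.camera_info(n); im=bot.grab_frame(n)
    for q in Z:
        for r in bot.place_of(q,n)[:3]:
            print(n,q,round(r['conf'],2),np.round(r['point'],1),np.round(atz(ci,r['point'],Z[q]),1))
    x0,y0,x1,y1=(220,150,370,270) if n=='top' else (240,220,350,340)
    a=cv2.resize(im[y0:y1,x0:x1],None,fx=4,fy=4,interpolation=cv2.INTER_CUBIC)
    if n=='side':
        b=cv2.resize(im[335:435,220:320],None,fx=3.2,fy=3.2,interpolation=cv2.INTER_CUBIC)
        b=cv2.copyMakeBorder(b,0,a.shape[0]-b.shape[0],0,0,cv2.BORDER_CONSTANT); a=np.hstack([a,b])
    cv2.imwrite(f"pics/b_{n}.png",a[:600,:800,::-1])
print(bot.state()['time'])
E
```

```text
side rack 0.93 [298.5 276.8] [535.3 -13.5  25. ]
side rack 0.62 [465.  245.7] [ 213.8 -255.1   25. ]
side rack_handle 0.86 [473.  204.5] [ 216.4 -296.6  114. ]
side tab_top 0.96 [426.9 223.3] [ 301.8 -196.2  105. ]
side tab_top 0.73 [295.8 280.5] [495.   82.6 105. ]
side tab_top 0.23 [271.1 366. ] [448.5 281.4 105. ]
side stand_top 0.57 [259.4 380.5] [467.3 290.8  72. ]
side clip 0.7 [265.2 387.2] [459.1 289.5  57. ]
side clip_grip 0.9 [265.9 364.1] [453.3 287.9 115. ]
side clip_tip 0.73 [268.1 388.3] [453.8 289.7  57. ]
side clip_tip 0.55 [297.5 279.4] [517.6  28.5  57. ]
top rack 0.89 [297.3 210.7] [531.3 -15.8  25. ]
top rack 0.85 [430.7 362.1] [ 219.1 -272.1   25. ]
top rack_handle 0.96 [444.9 367.1] [ 214.4 -280.4  114. ]
top rack_handle 0.89 [294.4 203.8] [526.5 -12.6 114. ]
top tab_top 0.63 [385.6 321. ] [ 300.7 -177.2  105. ]
top tab_top 0.58 [250.7 222.8] [493.6  72.  105. ]
top stand_top 0.63 [139.2 243.3] [465.  293.7  72. ]
top clip 0.86 [146.4 251.9] [449.7 283.5  57. ]
top clip_grip 0.68 [135.9 245.3] [454.6 287.1 115. ]
top clip_tip 0.64 [142.6 253.7] [446.3 291.   57. ]
1.05
```

View pics/b_top.png

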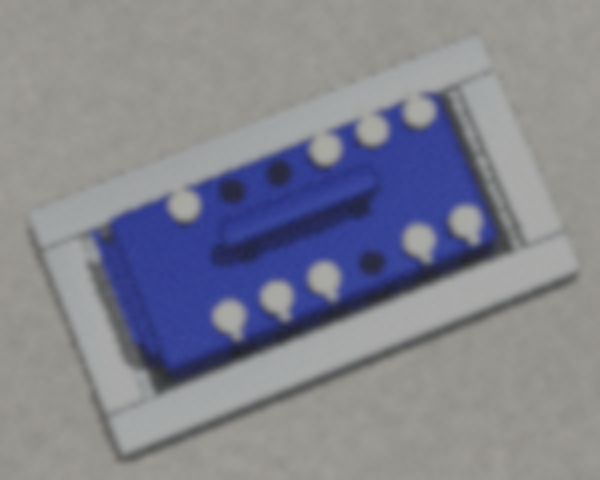

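View pics/b_side.png

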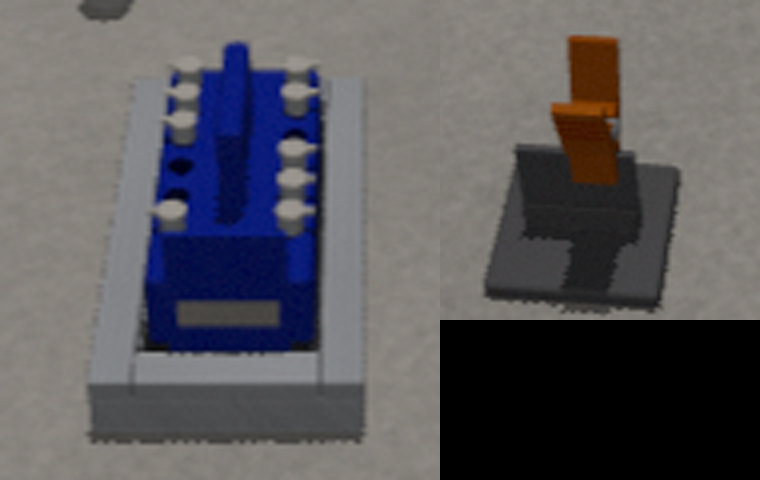

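The crop confirms it: the small rack stands in the aluminium block, with the tab at its left end in the top image (toward the stand), near (251,222). The clip sits on the stand with its levers up. Next I'll measure the stand and block yaw from the top picture.

Run:
```python
from h import *
n='top';ci=bot.camera_info(n); im=bot.grab_frame(n)
def fit(q,z):
    for m in bot.masks_of(q,n)[:2]:
        c=cv2.findContours(m['pixels'].astype(np.uint8),0,1)[0]; c=max(c,key=cv2.contourArea)
        P=np.array([atz(ci,p,z)[:2] for p in c[:,0]],np.float32)
        r=cv2.minAreaRect(P); print(q,round(m['conf'],2),np.round(r[0],1),np.round(r[1],1),round(r[2],1))
fit('block',37);fit('rack',70);fit('stand_top',6);fit('clip',100)
hsv=cv2.cvtColor(im,cv2.COLOR_RGB2HSV)
# handle/tab lines by eye from crop; dark stand fit
a=cv2.resize(im[215:285,105:185],None,fx=8,fy=8,interpolation=cv2.INTER_CUBIC); cv2.imwrite("pics/c_stand.png",a[:,:,::-1])
print(np.round(R.from_rotvec(bot.state()['ee_rot']).as_matrix(),3))
```

```text
block 0.94 [528.8 -13.9] [142.5 251.1] 20.9
block 0.24 [ 723.6 -227.2] [33.  69.5] 66.3
rack 0.66 [ 220.5 -270.9] [260.6 119.1] 52.2
rack 0.63 [452.6 313. ] [30.2 19.7] 88.4
stand_top 0.68 [461.6 291.5] [93.1 83.3] 16.1
clip 0.75 [449.2 293.9] [35.8 50. ] 12.8
[[ 0.924  0.382 -0.   ]
 [ 0.382 -0.924  0.   ]
 [ 0.    -0.    -1.   ]]
```

View pics/c_stand.png

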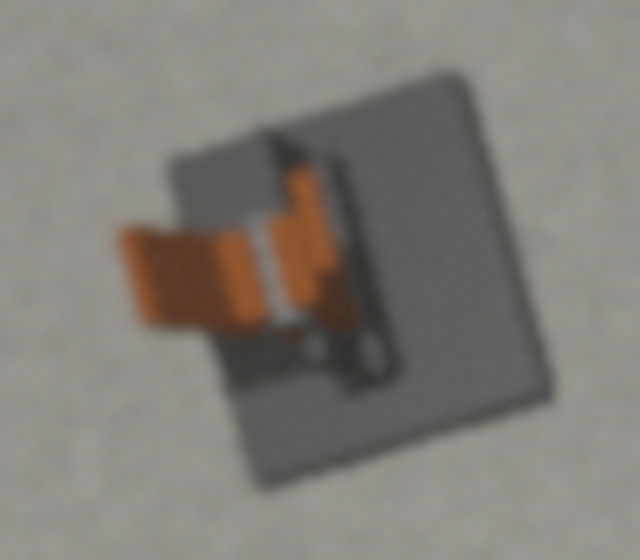

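Stand yaw is about 16°, with the clip near (454,289). Block and rack yaw is about 110.9°, with the tab near (495,75). I'll turn the tool half round, because that keeps joint 6 in range, lift, and then travel over.

```bash
python3 -m creep '[[0,0,-0.124,0,0,-0.012,1],[0,0,-0.124,0,0,-0.012,1],[0,0,-0.124,0,0,-0.012,1],[0,0,-0.124,0,0,-0.012,1],[0,0,-0.124,0,0,-0.012,1],[0,0,-0.124,0,0,-0.012,1],[0,0,-0.124,0,0,-0.012,1],[0,0,-0.124,0,0,-0.012,1]]'
python3 -m creep '[[0,0,-0.124,0,0,0,1],[0,0,-0.124,0,0,0,1],[0,0,-0.124,0,0,0,1],[0,0,-0.124,0,0,0,1],[0,0,-0.124,0,0,0,1],[0,0,-0.124,0,0,0,1],[0,0,-0.124,0,0,0,1],[0,0,-0.124,0,0,0,1]]'
python3 -m creep '[[0,0,-0.124,0,0,0,1],[0,0,-0.124,0,0,0,1],[0,0,-0.124,0,0,0,1],[0,0,-0.124,0,0,0,1],[0,0,-0.124,0,0,0,1],[0,0,-0.124,0,0,0,1],[0,0,-0.124,0,0,0,1],[0,0,-0.124,0,0,0,1]]'
python3 - <<'E'
from h import *
s=bot.state();print(s['joints'],s['time'],s['tool_pos'])
print(np.round(R.from_rotvec(s['ee_rot']).as_matrix(),3))
E
```

```text
time: 1.97
tool_pos: [200.4, -485.1, 302.7]
ee_rot: [-2.413, -2.012, -0.0]
contact_force: [-0.4, -0.4, -0.3]
grip_width: 85.3
time: 2.63
tool_pos: [200.5, -485.2, 302.1]
ee_rot: [-1.165, -2.918, -0.0]
contact_force: [-0.5, -0.7, 0.1]
grip_width: 85.4
time: 3.3
tool_pos: [200.5, -485.2, 302.1]
ee_rot: [0.364, -3.12, -0.0]
contact_force: [0.5, 0.2, -0.3]
grip_width: 85.6
[-1.17898159e+00  2.26463751e-01  2.13819409e-01  1.55828903e+00
  2.39804650e-05 -1.41133979e+00] 3.3 [ 200.4652078  -485.15810571  302.07307079]
[[-0.973 -0.23  -0.   ]
 [-0.23   0.973  0.   ]
 [-0.     0.    -1.   ]]
```

```bash
for i in 1 2 3; do python3 -m creep '[[0,0,0,-0.0201,0.0288,0,1],[0,0,0,-0.0201,0.0288,0,1],[0,0,0,-0.0201,0.0288,0,1],[0,0,0,-0.0201,0.0288,0,1],[0,0,0,-0.0201,0.0288,0,1],[0,0,0,-0.0201,0.0288,0,1],[0,0,0,-0.0201,0.0288,0,1],[0,0,0,-0.0201,0.0288,0,1]]'; done
python3 -m creep '[[0,0,-0.049,0,0,0,1],[0,0,0,0,0,0,1]]'
python3 - <<'E'
from h import *
s=bot.state();print(s['joints'],s['time'],s['tool_pos'])
print(np.round(R.from_rotvec(s['ee_rot']).as_matrix(),3))
Z={'stand_top':72,'clip_grip':115,'clip_tip':57,'tab_top':105}
n='wrist';ci=bot.camera_info(n); im=bot.grab_frame(n); cv2.imwrite('pics/d_wrist.png',im[:,:,::-1])
for q in Z:
        for r in bot.place_of(q,n)[:3]:
            print(n,q,round(r['conf'],2),np.round(r['point'],1),np.round(atz(ci,r['point'],Z[q]),1))
E
```

```text
time: 3.97
tool_pos: [305.6, -223.1, 302.3]
ee_rot: [-0.354, 3.121, -0.001]
contact_force: [0.9, 0.6, 0.6]
grip_width: 85.6
time: 4.63
tool_pos: [410.8, 37.9, 302.4]
ee_rot: [-0.355, 3.121, 0.0]
contact_force: [0.6, -0.6, 1.0]
grip_width: 85.3
time: 5.3
tool_pos: [515.8, 298.4, 302.1]
ee_rot: [-0.355, 3.121, 0.0]
contact_force: [1.3, -0.5, 0.5]
grip_width: 85.3
time: 5.47
tool_pos: [515.7, 298.3, 300.7]
ee_rot: [0.437, -3.109, 0.001]
contact_force: [-0.0, -0.6, -0.5]
grip_width: 85.6
[5.24280100e-01 3.60253185e-01 4.00055555e-01 1.61252434e+00
 7.84375284e-05 2.44739777e-01] 5.4667 [515.7287686  298.25491416 300.70288148]
[[-0.961 -0.276 -0.002]
 [-0.276  0.961 -0.001]
 [ 0.002 -0.    -1.   ]]
wrist stand_top 0.92 [331.9 144.8] [461.  294.7  72. ]
wrist clip_grip 0.72 [328.4 134.9] [453.3 287.9 115. ]
wrist clip_tip 0.89 [325.7 134.7] [453.7 286.7  57. ]
wrist tab_top 0.96 [ 70.9 114.7] [497.9  72.2 105. ]
wrist tab_top 0.22 [ 30.7 130.4] [520.5  40.5 105. ]
```

View pics/d_wrist.png

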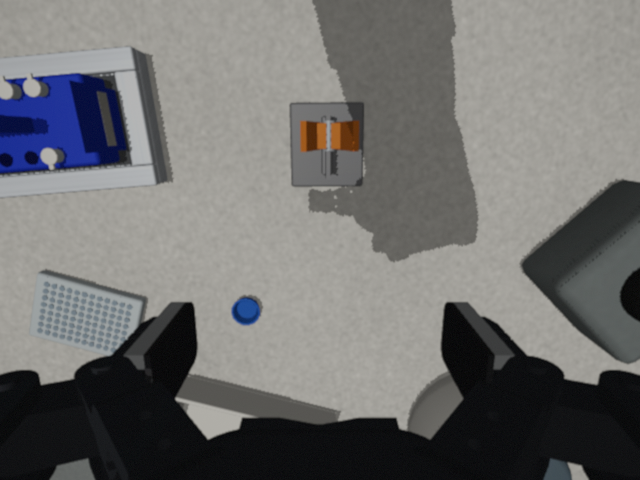

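Three views agree on clip_grip at about (453.7,287.7) at z 115. The wrist image at (329,135) shows the stand parallel to the tool, so the yaw is right. Next I'll move over it and part-way down, then check once.

```bash
python3 -m creep '[[0,0,0,0.0157,0.0017,0.01,1],[0,0,0,0.0157,0.0017,0.02,1],[0,0,0,0.0157,0.0017,0.025,1],[0,0,0,0.0157,0.0017,0.025,1],[0,0,0,0,0,0.025,1],[0,0,0,0,0,0.02,1],[0,0,0,0,0,0.02,1],[0,0,0,0,0,0.005,1]]'
python3 - <<'E'
from h import *
s=bot.state();print(s['time'],s['tool_pos'])
Z={'stand_top':72,'clip_grip':115,'clip_tip':57}
n='wrist';ci=bot.camera_info(n); im=bot.grab_frame(n); cv2.imwrite('pics/e_wrist.png',im[:,:,::-1])
for q in Z:
        for r in bot.place_of(q,n)[:2]:
            print(n,q,round(r['conf'],2),np.round(r['point'],1),np.round(atz(ci,r['point'],Z[q]),1))
E
```

```text
time: 6.38
tool_pos: [451.8, 284.5, 150.1]
ee_rot: [0.428, -3.11, 0.002]
contact_force: [-0.1, -0.5, -0.4]
grip_width: 85.5
6.3833 [451.82482862 284.46663059 150.09594066]
wrist clip_grip 0.92 [325.7 267.3] [454.5 288.3 115. ]
wrist clip_grip 0.21 [218.4 442. ] [576.8 256.9 115. ]
wrist clip_tip 0.91 [326.2 236.3] [452.1 288.9  57. ]
```

View pics/e_wrist.png

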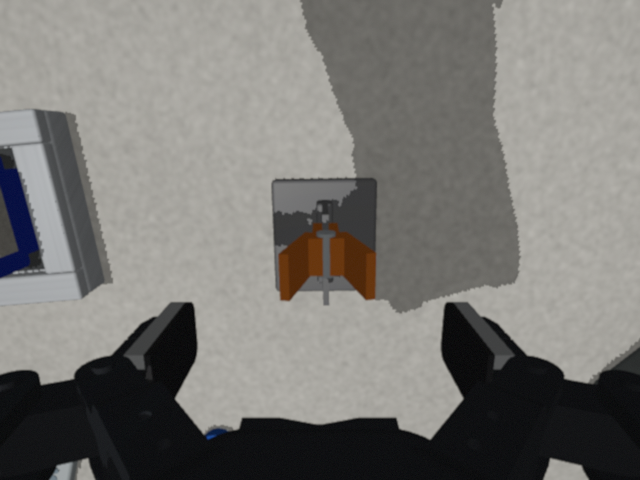

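The clip's levers, at columns 281–375, sit between the open pads with about 3 mm of y offset. I'll correct that, descend and squeeze.

```bash
python3 -m creep '[[0,0,0,-0.003,0.0031,0,1],[0,0,0,0,0,0.015,1],[0,0,0,0,0,0.015,1],[0,0,0,0,0,0.013,1],[0,0,0,0,0,0,1]]'; python3 -m creep '[[0,0,0,0,0,0,0],[0,0,0,0,0,0,0],[0,0,0,0,0,0,0],[0,0,0,0,0,0,0],[0,0,0,0,0,0,0],[0,0,0,0,0,0,0],[0,0,0,0,0,0,0],[0,0,0,0,0,0,0]]' 30
python3 - <<'E'
from h import *
s=bot.state();print(s['time'],s['tool_pos'],s['contact_force'])
im=bot.grab_frame('wrist'); im2=bot.grab_frame('side')
a=np.hstack([cv2.resize(im[150:420,140:500],None,fx=1.1,fy=1.1),cv2.resize(im2[330:429,200:335],None,fx=3,fy=3)])
cv2.imwrite('pics/f.png',a[:,:,::-1])
E
```

```text
time: 7.0
tool_pos: [454.8, 289.7, 107.9]
ee_rot: [0.431, -3.11, 0.001]
contact_force: [-0.5, 1.2, -0.3]
grip_width: 85.6
time: 7.67
tool_pos: [455.3, 289.9, 109.3]
ee_rot: [-0.431, 3.112, 0.0]
contact_force: [-0.0, 0.5, 0.4]
grip_width: 0.1
7.6667 [455.34097488 289.91696201 109.25706568] [-0.00174667  0.52388621  0.41783723]
```

View pics/f.png

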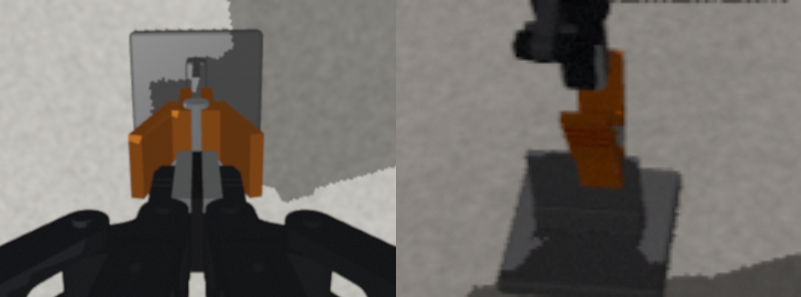

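The squeeze missed. The opening reads 0.1 mm, and the picture shows the shut pads just beside the levers on the +x side, with the clip still on the plate. I'll check the geometry by projecting the points.

```bash
python3 - <<'E'
from h import *
s=bot.state(); T=R.from_rotvec(s['ee_rot']); t=s['tool_pos']
for n in('wrist','side','top'):
    ci=bot.camera_info(n); im=bot.grab_frame(n).copy()
    print(n,[ (round(r['conf'],2),np.round(r['point'],1)) for r in bot.place_of('clip_grip',n)[:1]])
    pts={'tcp':t,'tip':t+T.apply([0,0,11]),'cg':[453.8,288.3,115],'padL':t+T.apply([11,0,11]),'padR':t+T.apply([-11,0,11]),'ct':[453.8,288.3,57]}
    for k,P in pts.items():
        p=proj(ci,P)[0]; print(k,p.round(1)); cv2.circle(im,tuple(int(v) for v in p.round()),2,(0,255,0) if k in('cg','ct') else (255,0,0),-1)
    c=proj(ci,t)[0].astype(int); h=60 if n!='wrist' else 150
    c=np.clip(c,h,None); c[1]=min(c[1],480-h)
    cv2.imwrite(f'pics/g_{n}.png',cv2.resize(im[c[1]-h:c[1]+h,c[0]-h:c[0]+h],(560,560),interpolation=cv2.INTER_CUBIC)[:,:,::-1])
E
python3 -c "
import cv2,numpy as np
a=[cv2.resize(cv2.imread(f'pics/g_{n}.png'),(400,400)) for n in('wrist','side')]
cv2.imwrite('pics/g.png',np.hstack(a))"
```

```text
wrist [(0.76, array([318.5, 287.7]))]
tcp [320.3 284.8]
tip [320.2 276.2]
cg [317.7 285.6]
padL [320.3 253.6]
padR [320.2 298.2]
ct [318.  248.1]
side [(0.76, array([267. , 367.3]))]
tcp [264.5 367.1]
tip [265.1 371.7]
cg [265.5 364.2]
padL [272.  372.2]
padR [258.1 371.2]
ct [268.5 387.6]
top [(0.6, array([135.6, 245.4]))]
tcp [135.4 245.4]
tip [137.1 246.2]
cg [135.3 245.7]
padL [138.5 251.7]
padR [135.6 240.8]
ct [144.  249.9]
```

View pics/g.png

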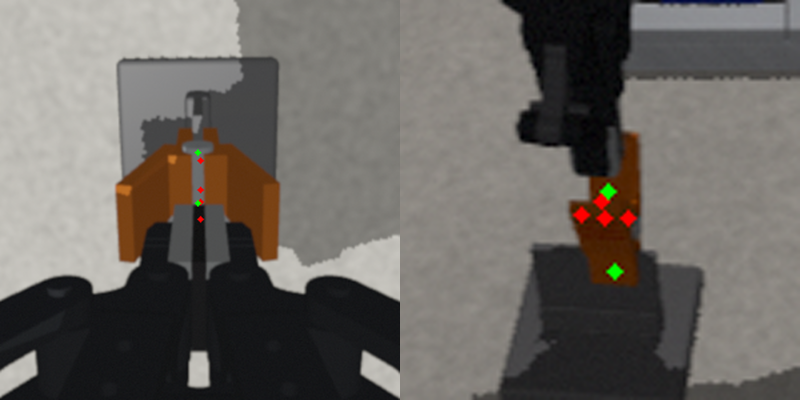

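Run:
```python
from h import *
s=bot.state(); T=R.from_rotvec(s['ee_rot']); t=s['tool_pos']
ci=bot.camera_info('wrist')
C=R.from_rotvec(ci['rotation'])
print('cam in tool',T.inv().apply(ci['origin']-t).round(1), (T.inv()*C).as_matrix().round(3).tolist())
for z in(-40,-30,-20,-10,-2,11):
    print(z,proj(ci,t+T.apply([[11,42.5,z],[-11,42.5,z],[11,0,z],[0,0,z],[-11,0,z]])).round(0).tolist())
im=bot.grab_frame('wrist'); a=cv2.resize(im[220:370,230:410],None,fx=4.4,fy=4,interpolation=cv2.INTER_CUBIC)
cv2.imwrite('pics/h.png',a[:,:,::-1])
```

```text
cam in tool [  64.9   -0.7 -168.7] [[0.0, 0.966, 0.258], [1.0, -0.0, 0.0], [0.0, 0.258, -0.966]]
-40 [[446.0, 297.0], [441.0, 355.0], [321.0, 297.0], [321.0, 327.0], [321.0, 355.0]]
-30 [[438.0, 286.0], [434.0, 341.0], [321.0, 286.0], [321.0, 314.0], [321.0, 341.0]]
-20 [[431.0, 277.0], [427.0, 329.0], [321.0, 277.0], [321.0, 303.0], [321.0, 329.0]]
-10 [[424.0, 268.0], [421.0, 318.0], [320.0, 268.0], [320.0, 293.0], [320.0, 318.0]]
-2 [[420.0, 262.0], [416.0, 310.0], [320.0, 262.0], [320.0, 286.0], [320.0, 310.0]]
11 [[413.0, 254.0], [410.0, 298.0], [320.0, 254.0], [320.0, 276.0], [320.0, 298.0]]
```

View pics/h.png

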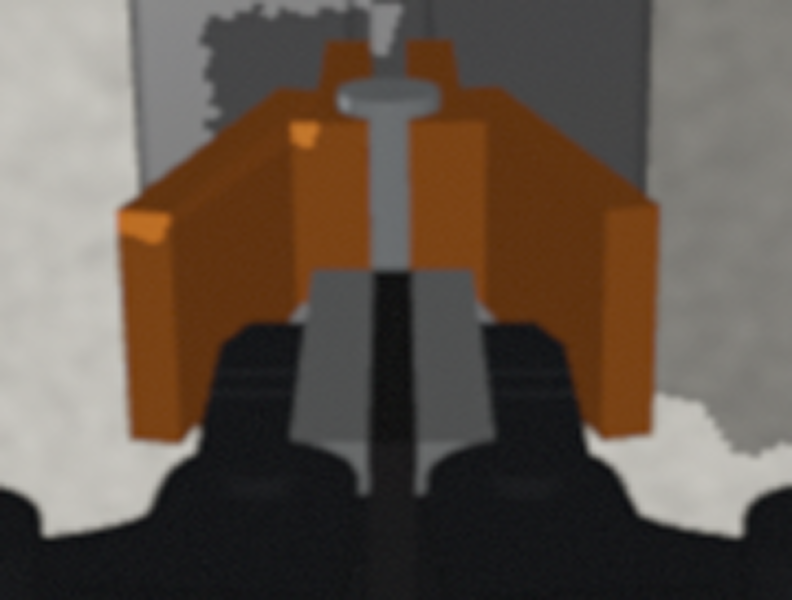

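Run:
```python
from h import *
ci=bot.camera_info('side')
im=bot.grab_frame('side'); a=cv2.resize(im[320:400,220:320],None,fx=7,fy=7,interpolation=cv2.INTER_CUBIC)
cv2.imwrite('pics/i.png',a[:,:,::-1])
for p in [(263.3,360.4)]:
    o,d=ray(ci,p)
    for y in(285,292,300,310): print(y,(o+d*(y-o[1])/d[1]).round(1))
cw=bot.camera_info('wrist')
for p in [(307,287.5),(312,287.5),(327,287.5),(337.5,287.5)]:
  for z in(110,120,130,140): print(p,z,atz(cw,p,z).round(1))
print(bot.state()['tool_pos'], bot.state()['time'])
```

```text
285 [459.  285.  117.9]
292 [454.5 292.  127.8]
300 [449.3 300.  139. ]
310 [442.9 310.  153.1]
(307, 287.5) 110 [457.8 284.5 110. ]
(307, 287.5) 120 [453.9 283.8 120. ]
(307, 287.5) 130 [450.1 283.  130. ]
(307, 287.5) 140 [446.2 282.2 140. ]
(312, 287.5) 110 [457.2 286.6 110. ]
(312, 287.5) 120 [453.4 285.7 120. ]
(312, 287.5) 130 [449.6 284.8 130. ]
(312, 287.5) 140 [445.7 283.9 140. ]
(327, 287.5) 110 [455.4 293.  110. ]
(327, 287.5) 120 [451.7 291.7 120. ]
(327, 287.5) 130 [448.  290.4 130. ]
(327, 287.5) 140 [444.3 289.1 140. ]
(337.5, 287.5) 110 [454.2 297.4 110. ]
(337.5, 287.5) 120 [450.5 295.9 120. ]
(337.5, 287.5) 130 [446.9 294.3 130. ]
(337.5, 287.5) 140 [443.2 292.8 140. ]
[455.26758963 289.88471107 109.11147143] 8.1667
```

View pics/i.png

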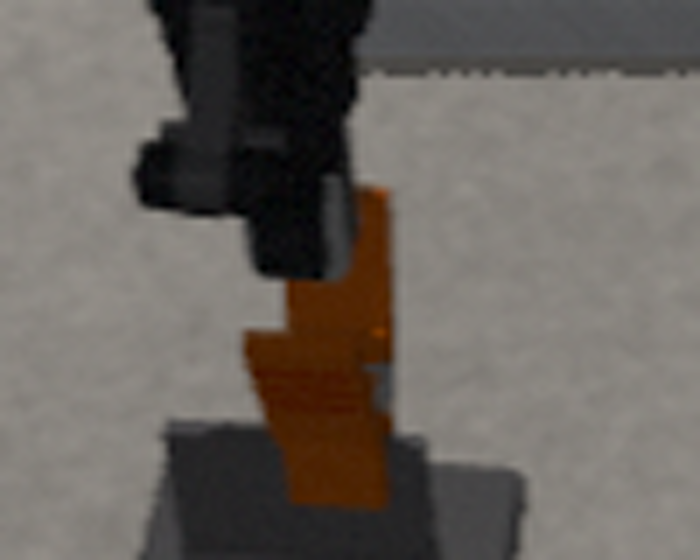

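The side and wrist rays both put the shut fingertips near z≈128–132 while TCP reads 109. So the real tips stand about 30 mm farther back than I reckoned, and they closed just above the levers (tops at 125). Nothing was disturbed. I'll raise, open, go about 30 mm deeper and look before squeezing.

```bash
python3 -m creep '[[0,0,0,0,0,-0.015,0],[0,0,0,0,-0.001,0,1],[0,0,0,0,0,0,1],[0,0,0,0,0,0,1],[0,0,0,0,0,0,1],[0,0,0,0,0,0,1]]' 30;  python3 -m creep '[[0,0,0,0,0,0.012,1],[0,0,0,0,0,0.012,1],[0,0,0,0,0,0.012,1],[0,0,0,0,0,0.009,1],[0,0,0,0,0,0,1]]'
python3 - <<'E'
from h import *
s=bot.state();print(s['time'],s['tool_pos'],s['contact_force'])
im=bot.grab_frame('wrist'); im2=bot.grab_frame('side')
a=np.hstack([cv2.resize(im[150:420,140:500],None,fx=1.1,fy=1.1),cv2.resize(im2[330:429,200:335],None,fx=3,fy=3)])
cv2.imwrite('pics/j.png',a[:,:,::-1])
E
```

```text
time: 8.67
tool_pos: [455.3, 288.8, 123.6]
ee_rot: [0.431, -3.111, 0.0]
contact_force: [0.2, -0.5, -0.0]
grip_width: 60.5
time: 9.08
tool_pos: [454.4, 288.2, 77.2]
ee_rot: [0.43, -3.109, 0.002]
contact_force: [-0.6, 0.5, -0.6]
grip_width: 85.5
9.0833 [454.4470101  288.22150998  77.17735079] [-0.58272672  0.49014403 -0.62997563]
```

View pics/j.png

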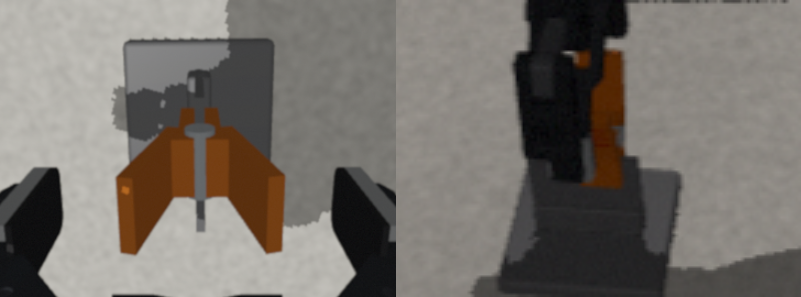

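Pads now stand beside the levers at their height. Squeezing.

```bash
python3 -m creep '[[0,0,0,0,0,0,0],[0,0,0,0,0,0,0],[0,0,0,0,0,0,0],[0,0,0,0,0,0,0],[0,0,0,0,0,0,0],[0,0,0,0,0,0,0],[0,0,0,0,0,0,0]]' 30
python3 - <<'E'
from h import *
s=bot.state();print(s['time'],s['tool_pos'],s['contact_force'])
im=bot.grab_frame('wrist'); im2=bot.grab_frame('side')
a=np.hstack([cv2.resize(im[150:420,140:500],None,fx=1.1,fy=1.1),cv2.resize(im2[330:429,200:335],None,fx=3,fy=3)])
cv2.imwrite('pics/k.png',a[:,:,::-1])
E
```

```text
time: 9.77
tool_pos: [455.6, 288.9, 79.2]
ee_rot: [0.431, -3.112, -0.0]
contact_force: [-0.2, -0.2, -1.0]
grip_width: 24.8
9.7667 [455.56862587 288.92656146  79.17455016] [-0.16859697 -0.16348014 -1.0180772 ]
```

View pics/k.png

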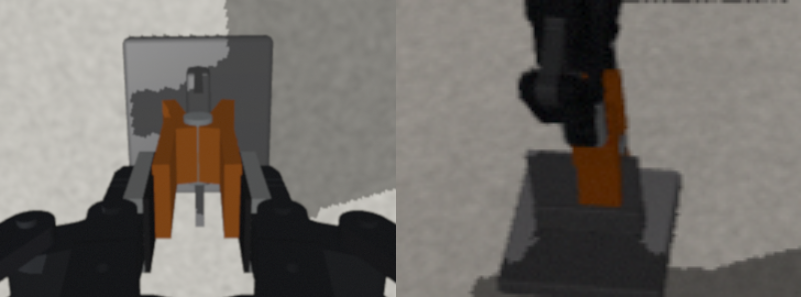

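The clip is squeezed: opening 24.8 mm, levers parallel in the wrist view. I'll lift it off slowly and then carry it over to the tab.

```bash
python3 -m creep '[[0,0,0,0,0,-0.004,0],[0,0,0,0,0,-0.006,0],[0,0,0,0,0,-0.01,0],[0,0,0,0,0,-0.015,0],[0,0,0,0,0,-0.02,0],[0,0,0,0,0,-0.025,0],[0,0,-0.04,0,0,-0.02,0],[0,0,-0.044,0,0,-0.01,0]]';  python3 -m creep '[[0,0,0,0.0047,-0.0268,0,0],[0,0,0,0.0047,-0.0268,0,0],[0,0,0,0.0047,-0.0268,0,0],[0,0,0,0.0047,-0.0268,0,0],[0,0,0,0.0047,-0.0268,0,0],[0,0,0,0.0047,-0.0268,0,0],[0,0,0,0.0047,-0.0268,0,0],[0,0,0,0.0047,-0.0268,0,0]]'
python3 -m creep '[[0,0,0,0,0,0,0]]'
python3 - <<'E'
from h import *
s=bot.state();print(s['time'],s['tool_pos'],s['contact_force'],s['grip_width'])
z={'tab_top':105,'clip_tip':s['tool_pos'][2]-22,'rack_handle':114,'clip_grip':s['tool_pos'][2]+36}
A=[]
for n in('wrist','side','top'):
    ci=bot.camera_info(n); im=bot.grab_frame(n)
    if n=='wrist': print(np.round(R.from_rotvec(s['ee_rot']).as_matrix(),3))
    for q in z:
        for r in bot.place_of(q,n)[:2]:
            print(n,q,round(r['conf'],2),np.round(r['point'],1),np.round(atz(ci,r['point'],z[q]),1))
    cv2.imwrite(f'pics/l_{n}.png',im[:,:,::-1])
    if n=='side': A=cv2.resize(im[200:340,220:380],None,fx=3.4,fy=3.4); cv2.imwrite('pics/l_side.png',A[:,:,::-1])
E
```

```text
time: 10.53
tool_pos: [456.5, 289.5, 192.9]
ee_rot: [-0.563, 3.087, 0.003]
contact_force: [-0.1, 0.4, -1.5]
grip_width: 24.9
time: 11.2
tool_pos: [496.0, 73.7, 190.3]
ee_rot: [-0.561, 3.09, 0.0]
contact_force: [0.7, 0.6, -1.0]
grip_width: 24.9
time: 11.28
tool_pos: [496.5, 71.4, 190.3]
ee_rot: [-0.556, 3.091, -0.002]
contact_force: [0.3, 0.6, -0.7]
grip_width: 24.5
11.2833 [496.48421302  71.39590464 190.28646708] [ 0.25414977  0.58713427 -0.6747291 ] 24.54307317724238
[[-0.937 -0.349  0.001]
 [-0.349  0.937 -0.001]
 [-0.001 -0.002 -1.   ]]
wrist tab_top 0.82 [322.5 244.1] [500.6  74.6 105. ]
wrist clip_tip 0.72 [302.7 260.7] [495.6  61.9 168.3]
wrist rack_handle 0.83 [174.4 244.7] [530.8 -12.6 114. ]
wrist clip_grip 0.85 [336.4 305.6] [488.8  74.5 226.3]
side tab_top 0.82 [425.3 223.1] [ 305.3 -195.7  105. ]
side tab_top 0.8 [293.1 279.4] [501.1  81.5 105. ]
side clip_tip 0.78 [292.5 250.3] [502.7  73.2 168.3]
side clip_tip 0.43 [295.5 279.4] [464.4 145.7 168.3]
side rack_handle 0.74 [294.7 245.2] [537.4  -8.  114. ]
side rack_handle 0.56 [475.1 204.5] [ 211.9 -298.3  114. ]
side clip_grip 0.67 [295.9 234.7] [481.5  99.4 226.3]
side clip_grip 0.19 [296.2 277.2] [435.7 201.  226.3]
top tab_top 0.95 [384.7 321.9] [ 299.1 -175.5  105. ]
top tab_top 0.71 [247.4 221.9] [495.5  78.3 105. ]
top clip_tip 0.57 [139.7 244.4] [447.9 264.4 168.3]
top clip_tip 0.32 [465.5 148.7] [ 610.  -332.   168.3]
top rack_handle 0.93 [447.5 367.4] [ 213.8 -285.1  114. ]
top rack_handle 0.76 [291.7 202.2] [529.8  -7.5 114. ]
```

View pics/l_wrist.png

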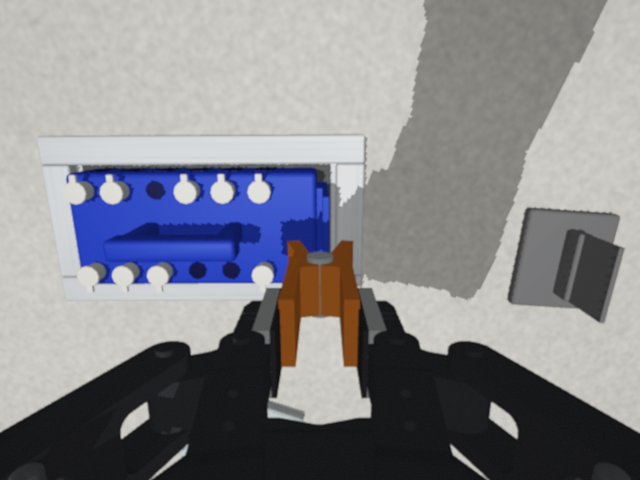

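View pics/l_side.png

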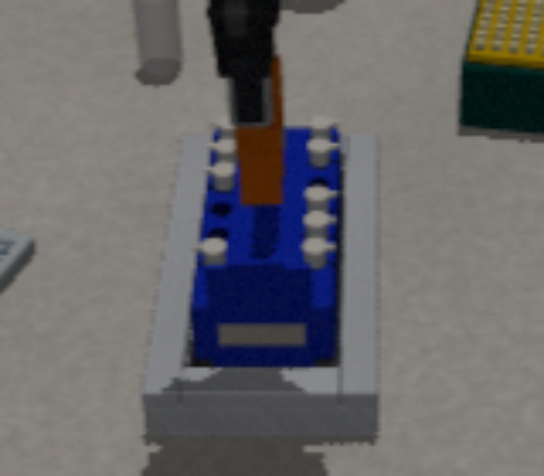

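The wrist view shows the squeezed clip over the rack's tab end, the rack parallel to the tool, and the block edge at column 363. The side view shows the clip centred over the tab's width. Next I'll refine the rack pose by overlaying a wireframe on all three cameras.

```bash
cat > ov.py <<'E'
from h import *
def wire(xy,yaw,z0=25):
    Rz=R.from_euler('z',yaw); o=np.array([xy[0],xy[1],z0])
    def box(x,y,za,zb):
        E=[]
        for z in(za,zb): E+= [((x[0],y[0],z),(x[1],y[0],z)),((x[1],y[0],z),(x[1],y[1],z)),((x[1],y[1],z),(x[0],y[1],z)),((x[0],y[1],z),(x[0],y[0],z))]
        E+=[((a,b,za),(a,b,zb)) for a in x for b in y]; return E
    E=box((-93,93),(-42,42),45,45)+box((93,97),(-30,30),45,80)+box((-40,40),(-7,7),80,98)
    return [(Rz.apply(a)+o,Rz.apply(b)+o) for a,b in E]
def draw(im,ci,E,c):
    for a,b in E:
        p,q=proj(ci,[a,b]); cv2.line(im,tuple(int(v*16) for v in p),tuple(int(v*16) for v in q),c,1,cv2.LINE_AA,4)
E
python3 - <<'E'
from ov import *
T=[]
for n,(x0,y0,w) in {'wrist':(60,120,300),'side':(250,225,100),'top':(225,150,140)}.items():
    im=bot.grab_frame(n).copy(); ci=bot.camera_info(n)
    k=4; M=im[y0:y0+int(w*.75),x0:x0+w]; f=400/w
    M=cv2.resize(M,None,fx=f,fy=f,interpolation=cv2.INTER_CUBIC)
    c2=dict(ci); c2['fx']*=f;c2['fy']*=f;c2['cx']=(ci['cx']-x0)*f;c2['cy']=(ci['cy']-y0)*f
    T.append(M.copy()); draw(M,c2,wire((528.8,-13.9),np.deg2rad(110.9)),(255,255,0)); T.append(M)
for i in(0,2,4): print(T[i].shape)
cv2.imwrite('pics/m.png',np.vstack([np.hstack(T[0:2]),np.hstack([T[3],T[5]])])[:600,:800,::-1])
E
```

```text
(300, 400, 3)
(300, 400, 3)
(300, 400, 3)
```

View pics/m.png

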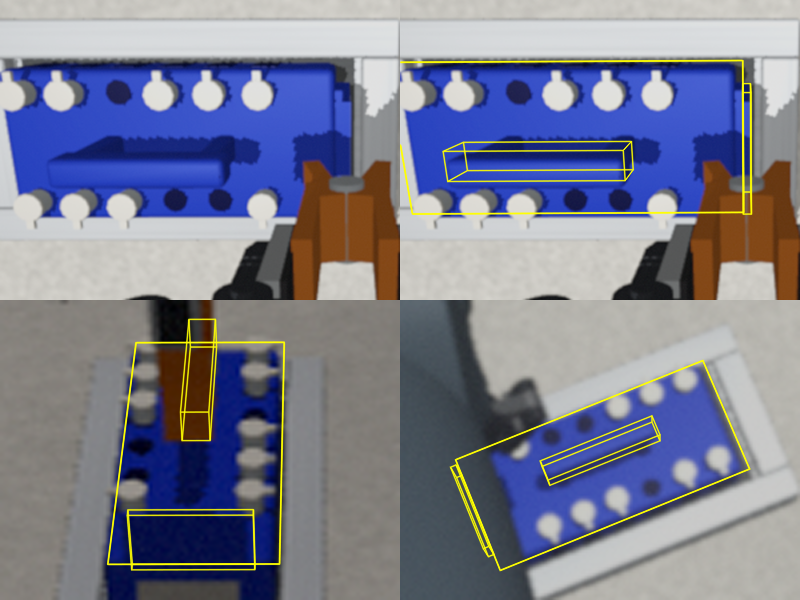

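The wireframe matches the tab edge and handle within about 2 mm, so rack centre (529,-14) and yaw 110.9° hold and the tab lies about 95 mm out. TCP is about 3.5 mm short along the tab normal. I'll correct that and go down to just above the tab.

```bash
python3 -m creep '[[0,0,0,0,0.0035,0.005,0],[0,0,0,0,0,0.015,0],[0,0,0,0,0,0.015,0],[0,0,0,0,0,0.015,0],[0,0,0,0,0,0.005,0],[0,0,0,0,0,0,0]]'
python3 - <<'E'
from ov import *
s=bot.state();print(s['time'],s['tool_pos'],s['contact_force'],s['grip_width'])
T=[]
for n,(x0,y0,w) in {'wrist':(200,150,240),'side':(250,225,100)}.items():
    im=bot.grab_frame(n).copy(); ci=bot.camera_info(n)
    M=im[y0:y0+w,x0:x0+w]; f=400/w
    M=cv2.resize(M,None,fx=f,fy=f,interpolation=cv2.INTER_CUBIC)
    T.append(M)
cv2.imwrite('pics/n.png',np.hstack(T)[:,:,::-1])
E
```

```text
time: 12.68
tool_pos: [493.4, 78.2, 132.8]
ee_rot: [0.561, -3.088, -0.0]
contact_force: [-0.2, 0.4, -0.7]
grip_width: 24.9
12.6833 [493.424167    78.22841743 132.79040498] [-0.2453241   0.40259444 -0.65716567] 24.935312615356757
```

View pics/n.png

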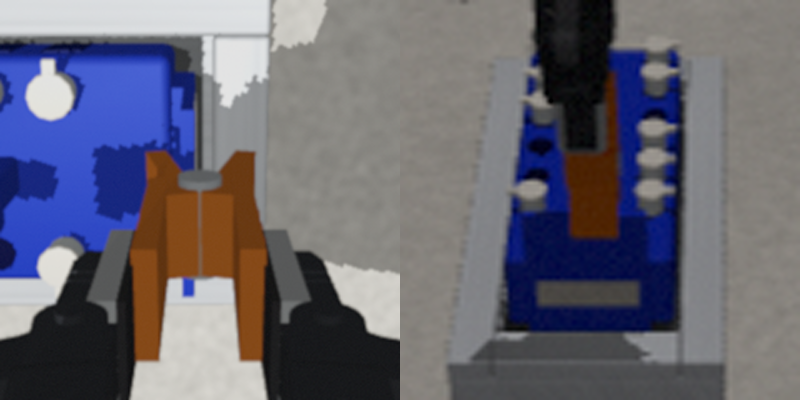

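The tab strip is at crop column 188 and the clip centre at 200, which means the clip is about 3.5 mm too far along +y. The pose reading agrees, so I'll shift back and then lower onto the tab.

```bash
python3 -m creep '[[0,0,0,0,-0.0036,0,0],[0,0,0,0,0,0,0]]'; python3 -m creep '[[0,0,0,0,0,0.006,0],[0,0,0,0,0,0.006,0],[0,0,0,0,0,0.006,0],[0,0,0,0,0,0.006,0],[0,0,0,0,0,0,0]]'
python3 - <<'E'
from ov import *
s=bot.state();print(s['time'],s['tool_pos'],s['contact_force'],s['grip_width'])
T=[]
for n,(x0,y0,w) in {'wrist':(200,150,240),'side':(250,225,100)}.items():
    im=bot.grab_frame(n).copy(); ci=bot.camera_info(n)
    M=im[y0:y0+w,x0:x0+w]; f=400/w
    M=cv2.resize(M,None,fx=f,fy=f,interpolation=cv2.INTER_CUBIC)
    T.append(M)
cv2.imwrite('pics/o.png',np.hstack(T)[:,:,::-1])
E
```

```text
time: 12.95
tool_pos: [496.5, 74.6, 134.9]
ee_rot: [-0.561, 3.09, -0.0]
contact_force: [-0.3, -0.3, 0.9]
grip_width: 25.0
time: 13.37
tool_pos: [494.8, 74.8, 108.6]
ee_rot: [0.561, -3.089, -0.0]
contact_force: [0.8, -0.1, -1.0]
grip_width: 25.1
13.3667 [494.8439118   74.77914159 108.57855507] [ 0.75133852 -0.05138448 -0.95282127] 25.144279833396627
```

View pics/o.png

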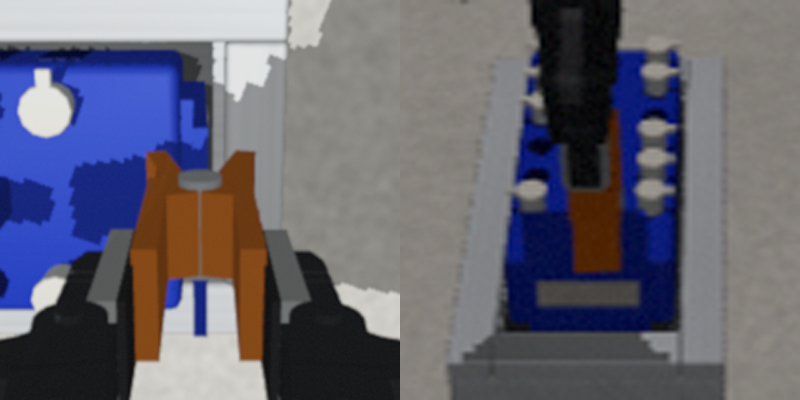

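The tab, at crop column 200, is centred between the jaws, and the side view shows the outer jaw about 18 mm down the tab's face. I'll release with a part opening, which keeps the fingers clear of the handle.

```bash
python3 -m creep '[[0,0,0,0,0,0,0.4],[0,0,0,0,0,0,0.5],[0,0,0,0,0,0,0.6],[0,0,0,0,0,0,0.7],[0,0,0,0,0,0,0.7],[0,0,0,0,0,0,0.7]]'
python3 - <<'E'
from ov import *
s=bot.state();print(s['time'],s['tool_pos'],s['contact_force'],s['grip_width'])
T=[]
for n,(x0,y0,w) in {'wrist':(200,150,240),'side':(250,225,100)}.items():
    im=bot.grab_frame(n).copy(); ci=bot.camera_info(n)
    M=im[y0:y0+w,x0:x0+w]; f=400/w
    M=cv2.resize(M,None,fx=f,fy=f,interpolation=cv2.INTER_CUBIC)
    T.append(M)
cv2.imwrite('pics/p.png',np.hstack(T)[:,:,::-1])
E
```

```text
time: 13.97
tool_pos: [495.9, 74.9, 110.3]
ee_rot: [-0.561, 3.091, 0.0]
contact_force: [-0.8, 0.0, -0.8]
grip_width: 59.8
13.9667 [495.85839214  74.90792275 110.25224005] [-0.7684635   0.01069597 -0.78588047] 59.832983392423536
```

View pics/p.png

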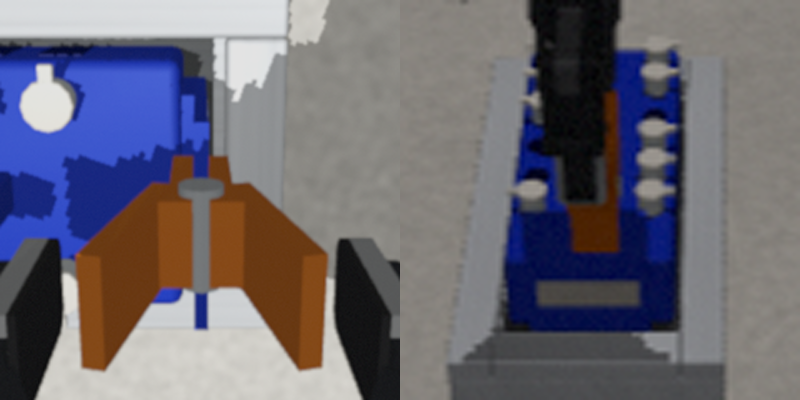

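The clip has sprung shut on the tab: its levers are splayed and free, and the pads are clear on both sides. I'll go straight up, turn 90° and move over the handle. I'll aim about 14 mm toward the tab, above the combined centre of mass and still between the handle's posts.

```bash
python3 -m creep '[[0,0,0,0,0,-0.008,0.7],[0,0,0,0,0,-0.015,0.7],[0,0,0,0,0,-0.025,0.7],[0,0,0,0,0,-0.03,0.7],[0,0,0,0,0,-0.03,0.7],[0,0,0.1,0,0,-0.012,1],[0,0,0.12,0,0,0,1],[0,0,0.12,0,0,0,1]]'; python3 -m creep '[[0,0,0.12,0,0,0,1],[0,0,0.12,0,0,0,1],[0,0,0.12,0,0,0,1],[0,0,0.12,0,0,0,1],[0,0,0.12,0,0,0,1],[0,0,0.12,0,0,0,1],[0,0,0.12,0,0,0,1],[0,0,0.12,0,0,0,1]]'
python3 -m creep '[[0,0,0.12,0,0,0,1],[0,0,0.12,0,0,0,1],[0,0,0.031,-0.02,0,0,1],[0,0,0,-0.02,0,0,1],[0,0,0,-0.02,0,0,1],[0,0,0,-0.02,0,0,1],[0,0,0,0,0,0,1]]'
python3 - <<'E'
from ov import *
s=bot.state();print(s['time'],s['tool_pos'],s['contact_force'],s['grip_width'],s['joints'].round(2))
m=R.from_rotvec(s['ee_rot']).as_matrix();print(m.round(3))
z={'tab_top':105,'rack_handle':114,'clip_grip':145,'clip_tip':87}
T=[]
for n in('wrist','side'):
    ci=bot.camera_info(n); im=bot.grab_frame(n)
    for q in z:
        for r in bot.place_of(q,n)[:2]:
            print(n,q,round(r['conf'],2),np.round(r['point'],1),np.round(atz(ci,r['point'],z[q]),1))
    M=im.copy(); draw(M,ci,wire((528.8,-13.9),np.deg2rad(110.9)),(255,255,0))
    if n=='side': M=cv2.resize(im[200:340,240:360],(400,467)); 
    else: M=M[:467,120:520]
    T.append(M)
cv2.imwrite('pics/q.png',np.hstack(T)[:,:,::-1])
E
```

```text
time: 14.73
tool_pos: [496.4, 75.0, 232.0]
ee_rot: [-0.021, 3.139, 0.001]
contact_force: [-0.5, 0.1, 0.0]
grip_width: 85.3
time: 15.4
tool_pos: [495.8, 74.9, 230.8]
ee_rot: [1.432, 2.796, 0.001]
contact_force: [0.6, -0.0, -0.0]
grip_width: 85.4
time: 15.98
tool_pos: [525.5, -2.2, 230.5]
ee_rot: [1.791, 2.58, -0.0]
contact_force: [-0.0, -0.4, -0.6]
grip_width: 85.5
15.9833 [525.45744142  -2.20612461 230.52234256] [-0.03480928 -0.40020603 -0.60666566] 85.52471522483219 [-0.    0.23  0.04  1.38 -0.    1.21]
[[-0.349  0.937  0.001]
 [ 0.937  0.349 -0.001]
 [-0.001  0.    -1.   ]]
wrist tab_top 0.96 [323.3 101.4] [499.1  78.1 105. ]
wrist rack_handle 0.92 [324.3 238.4] [532.9 -10.  114. ]
wrist clip_grip 0.66 [313.8  98.3] [493.7  75.1 145. ]
wrist clip_grip 0.38 [411.3 435.2] [ 642.9 -120.7  145. ]
side tab_top 0.92 [295.2 279.1] [497.7  79.3 105. ]
side tab_top 0.76 [425.8 222.5] [ 304.7 -198.5  105. ]
side rack_handle 0.96 [295.7 245.6] [534.9  -7.4 114. ]
side rack_handle 0.73 [473.5 203.2] [ 216.1 -302.8  114. ]
side clip_grip 0.59 [299.6 263.2] [487.9  77.1 145. ]
side clip_tip 0.8 [298.2 284. ] [495.6  71.7  87. ]
```

View pics/q.png

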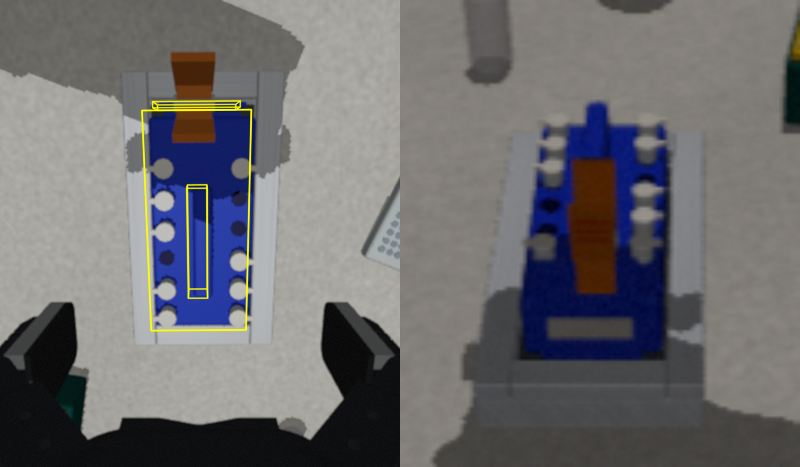

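The wrist view shows the rack about 2 mm to the right of the wireframe and the clip standing on the tab at (313,98). Side view: clip upright on the tab. I'll shift +2 mm in y, lower part-way and check the handle.

```bash
python3 -m creep '[[0,0,0,0,0.002,0.01,1],[0,0,0,0,0,0.02,1],[0,0,0,0,0,0.02,1],[0,0,0,0,0,0.02,1],[0,0,0,0,0,0.02,1],[0,0,0,0,0,0.01,1],[0,0,0,0,0,0,1]]'
python3 - <<'E'
from ov import *
s=bot.state();print(s['time'],s['tool_pos'],s['contact_force'],s['grip_width'])
n='wrist';ci=bot.camera_info(n); im=bot.grab_frame(n)
for q,z in {'rack_handle':114,'tab_top':105}.items():
        for r in bot.place_of(q,n)[:2]:
            print(n,q,round(r['conf'],2),np.round(r['point'],1),np.round(atz(ci,r['point'],z),1))
T=R.from_rotvec(s['ee_rot'])
P=s['tool_pos']*[1,1,0]+[0,0,123]
print('centerline at z123', proj(ci,[P,P+T.apply([40,0,0])]).round(1))
cv2.imwrite('pics/r.png',im[:,:,::-1])
E
```

```text
time: 17.07
tool_pos: [524.7, 1.0, 127.6]
ee_rot: [-1.787, -2.579, 0.004]
contact_force: [-1.1, 0.6, -0.6]
grip_width: 85.4
17.0667 [524.68933715   1.04653412 127.55476627] [-1.1127896   0.60858286 -0.63142336] 85.36017524728504
wrist rack_handle 0.64 [323.6 307.3] [533.1 -14.3 114. ]
centerline at z123 [[318.3 280.1]
 [318.3 191.5]]
```

View pics/r.png

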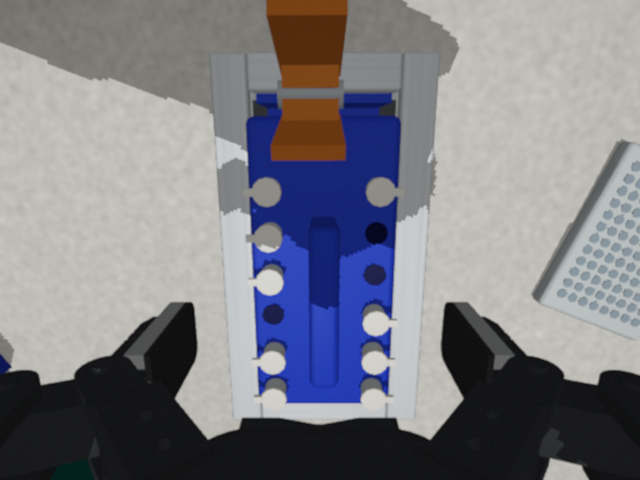

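Handle centre is at column 323 against tool centreline 318, so +2 mm. Then I'll descend and close.

```bash
python3 -m creep '[[0,0,0,0,0.002,0.01,1],[0,0,0,0,0,0.015,1],[0,0,0,0,0,0.015,1],[0,0,0,0,0,0.01,1],[0,0,0,0,0,0,1]]'; python3 -m creep '[[0,0,0,0,0,0,0],[0,0,0,0,0,0,0],[0,0,0,0,0,0,0],[0,0,0,0,0,0,0],[0,0,0,0,0,0,0],[0,0,0,0,0,0,0],[0,0,0,0,0,0,0],[0,0,0,0,0,0,0]]' 90
python3 - <<'E'
from ov import *
s=bot.state();print(s['time'],s['tool_pos'],s['contact_force'],s['torque'],s['grip_width'])
T=[]
for n,(x0,y0,w) in {'wrist':(170,30,300),'side':(240,200,130)}.items():
    im=bot.grab_frame(n); M=cv2.resize(im[y0:y0+w,x0:x0+w],(400,400),interpolation=cv2.INTER_CUBIC); T.append(M)
cv2.imwrite('pics/s.png',np.hstack(T)[:,:,::-1])
E
```

```text
time: 17.63
tool_pos: [527.3, 1.7, 78.4]
ee_rot: [-1.788, -2.581, 0.002]
contact_force: [-1.3, -0.1, -0.3]
grip_width: 85.3
time: 18.3
tool_pos: [527.9, 1.4, 80.5]
ee_rot: [-1.789, -2.582, 0.001]
contact_force: [-3.2, -1.8, 5.6]
grip_width: 12.2
18.3 [527.86021526   1.42115908  80.48038724] [-3.19288913 -1.78406734  5.61737509] [-0.2998854   0.69343197  0.11593325] 12.168803873004553
```

View pics/s.png

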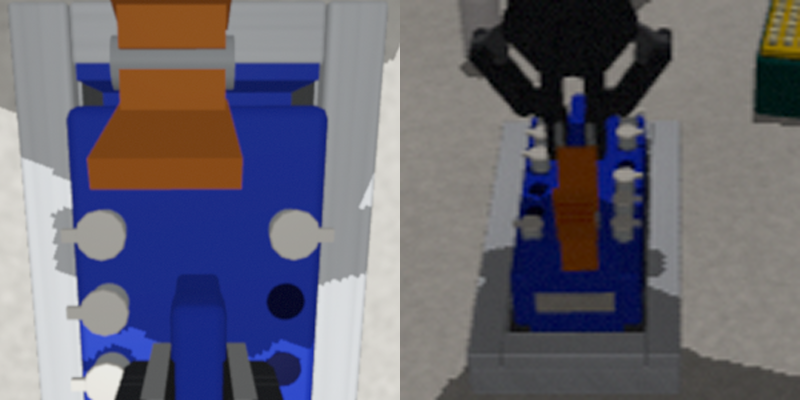

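The handle is gripped: opening 12.2 mm on the 14 mm bar, clip on the tab. First I'll lift slowly by 20 mm and check that it is level.

```bash
python3 -m creep '[[0,0,0,0,0,-0.002,0],[0,0,0,0,0,-0.003,0],[0,0,0,0,0,-0.004,0],[0,0,0,0,0,-0.005,0],[0,0,0,0,0,-0.004,0],[0,0,0,0,0,-0.002,0],[0,0,0,0,0,0,0]]' 100
python3 - <<'E'
from ov import *
s=bot.state();print(s['time'],s['tool_pos'],s['contact_force'],s['torque'],s['grip_width'])
T=[]
for n,(x0,y0,w) in {'wrist':(170,30,300),'side':(240,200,130)}.items():
    im=bot.grab_frame(n); M=cv2.resize(im[y0:y0+w,x0:x0+w],(400,400),interpolation=cv2.INTER_CUBIC); T.append(M)
cv2.imwrite('pics/t.png',np.hstack(T)[:,:,::-1])
E
```

```text
time: 18.98
tool_pos: [528.7, 1.7, 100.8]
ee_rot: [1.789, 2.582, 0.001]
contact_force: [-1.3, -0.2, -4.0]
grip_width: 11.6
18.9833 [528.66883071   1.6552602  100.78504818] [-1.27183743 -0.19622169 -4.04652617] [-0.04267882  0.02953756  0.04675062] 11.574975022945988
```

View pics/t.png

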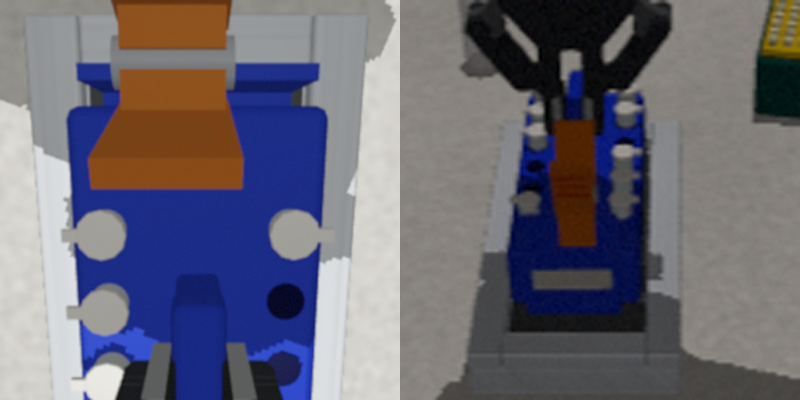

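The rack has come up 20 mm and its image in the wrist camera is unchanged, so there is no tilt or slip. The clip is still on. I'll continue to about 108 mm of lift.

```bash
python3 -m creep '[[0,0,0,0,0,-0.003,0],[0,0,0,0,0,-0.005,0],[0,0,0,0,0,-0.007,0],[0,0,0,0,0,-0.007,0],[0,0,0,0,0,-0.007,0],[0,0,0,0,0,-0.007,0],[0,0,0,0,0,-0.007,0],[0,0,0,0,0,-0.007,0]]'; python3 -m creep '[[0,0,0,0,0,-0.007,0],[0,0,0,0,0,-0.007,0],[0,0,0,0,0,-0.007,0],[0,0,0,0,0,-0.007,0],[0,0,0,0,0,-0.005,0],[0,0,0,0,0,-0.003,0],[0,0,0,0,0,-0.002,0],[0,0,0,0,0,0,0]]'
python3 - <<'E'
from ov import *
s=bot.state();print(s['time'],s['tool_pos'],s['contact_force'],s['torque'],s['grip_width'])
T=[]
for n,(x0,y0,w) in {'wrist':(170,30,300),'side':(210,130,230)}.items():
    im=bot.grab_frame(n); M=cv2.resize(im[y0:y0+w,x0:x0+w],(400,400),interpolation=cv2.INTER_CUBIC); T.append(M)
cv2.imwrite('pics/u.png',np.hstack(T)[:,:,::-1])
E
```

```text
time: 19.75
tool_pos: [528.3, 1.6, 151.0]
ee_rot: [1.789, 2.582, 0.0]
contact_force: [-0.5, -0.3, -4.2]
grip_width: 11.7
time: 20.42
tool_pos: [528.3, 1.6, 188.4]
ee_rot: [1.789, 2.582, 0.0]
contact_force: [0.6, 0.7, -3.3]
grip_width: 11.3
20.4167 [528.32866624   1.61956671 188.39603985] [ 0.63814111  0.65033822 -3.329042  ] [ 0.01189112 -0.04466212  0.03028983] 11.28963263296893
```

View pics/u.png

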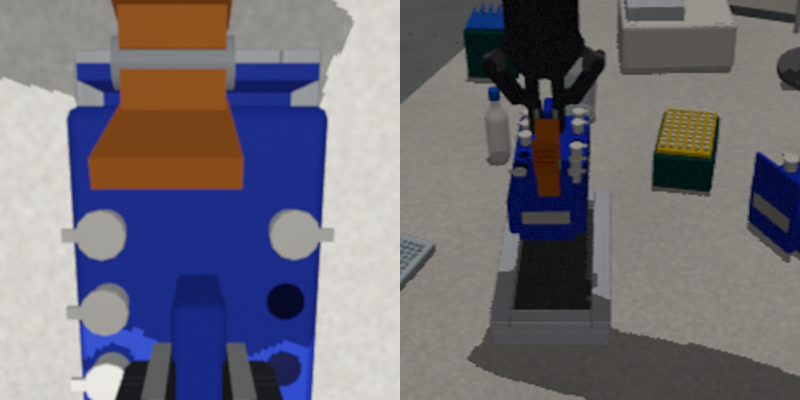

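The rack hangs level, with its underside about 96 mm above the rim, and the clip is on. Holding still for over 3 s.

```bash
for i in 1 2 3 4 5; do python3 -m creep '[[0,0,0,0,0,0,0],[0,0,0,0,0,0,0],[0,0,0,0,0,0,0],[0,0,0,0,0,0,0],[0,0,0,0,0,0,0],[0,0,0,0,0,0,0],[0,0,0,0,0,0,0],[0,0,0,0,0,0,0]]'; done
python3 - <<'E'
from ov import *
s=bot.state();print(s['time'],s['tool_pos'],s['contact_force'],s['torque'],s['grip_width'],R.from_rotvec(s['ee_rot']).as_matrix()[:,2].round(4))
T=[]
for n,(x0,y0,w) in {'wrist':(170,30,300),'side':(210,130,230)}.items():
    im=bot.grab_frame(n); M=cv2.resize(im[y0:y0+w,x0:x0+w],(400,400),interpolation=cv2.INTER_CUBIC); T.append(M)
cv2.imwrite('pics/v.png',np.hstack(T)[:,:,::-1])
E
```

```text
time: 21.18
tool_pos: [528.2, 1.6, 188.1]
ee_rot: [-1.789, -2.582, -0.0]
contact_force: [0.9, 0.2, -3.5]
grip_width: 11.7
time: 21.85
tool_pos: [528.2, 1.7, 188.1]
ee_rot: [-1.789, -2.582, -0.0]
contact_force: [0.9, -0.9, -4.1]
grip_width: 11.3
time: 22.52
tool_pos: [528.2, 1.7, 188.1]
ee_rot: [-1.789, -2.582, -0.0]
contact_force: [-0.1, -0.3, -3.7]
grip_width: 11.7
time: 23.18
tool_pos: [528.2, 1.6, 188.1]
ee_rot: [-1.789, -2.582, -0.0]
contact_force: [-0.8, -0.1, -3.9]
grip_width: 11.3
time: 23.85
tool_pos: [528.2, 1.6, 188.1]
ee_rot: [-1.789, -2.582, -0.0]
contact_force: [-0.3, -0.3, -2.6]
grip_width: 11.8
23.85 [528.20454099   1.64730768 188.11301101] [-0.33903189 -0.2612728  -2.56317554] [ 0.01592606 -0.00224613 -0.01999075] 11.834491440547877 [-0.e+00  1.e-04 -1.e+00]
```

View pics/v.png

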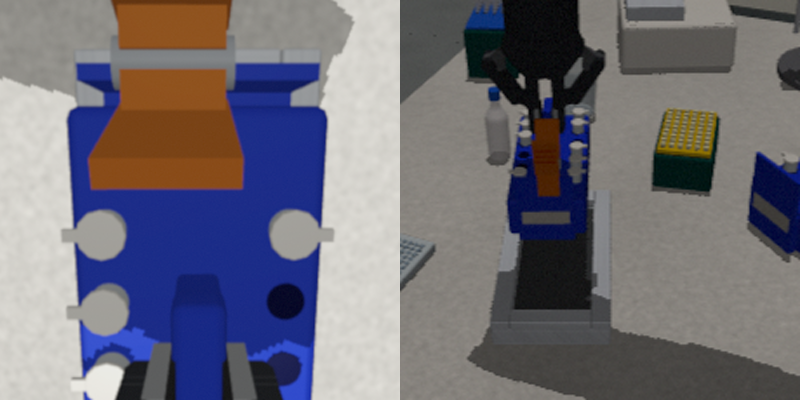

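Both views are unchanged after 3.4 s: the rack is level, the clip is on and the pose is steady to 0.1 mm. Handing in.

```bash
python3 -c "
from bench import bot
print(bot.hand_in())"
```

```text
the job is handed in; nothing more can be done
None
```

I took the clip off its stand, clipped it onto the rack's tab and let go while the rack was still in the block. I then gripped the rack's handle and lifted it straight up. The job was handed in at 23.9 s with the rack still held in the air.

- **Height:** by the arm's own reading I lifted about 108 mm. That puts the underside about 96 mm above the block's rim, or 108 mm above its floor.
- **Hold:** the rack stayed still for about 3.4 s. The tool position was steady to 0.1 mm and the tool vertical to within 0.0001. The rack and clip looked the same in the wrist view before the lift and after the hold, so I saw no tilt or slip.
- **Grip point:** I took the handle about 12–14 mm toward the tab from its centre, close to the centre of mass with the clip on.
- **What went wrong:** my first squeeze closed on air just above the clip's levers. The fingertips looked about 30 mm farther back than the stated tool data. Nothing was disturbed, and I mended it by going about 30 mm deeper and measuring again.
- **What disagreed:** the force reading while holding was only about 4 N, roughly what a rack at the bottom of the stated weight range plus the clip would weigh, or slightly less. I took no final picture of all the other items; those in the last side view stood where they were, and I saw no sign of contact with any of them.

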